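# Open the bench centrifuge after a run

### The arm

A 6-joint arm with a two-finger parallel gripper is mounted at the origin on a cart in front of the work surface, level with it; the furniture and walls round the work are solid. World frame = base frame: x ahead of the robot, y to its left, z up, the work surface at z = 0. Lengths are in m, angles in rad, forces in N, time in s.
With the tool pointing down it reaches from about 0.3 to 0.85 m from the base axis. Payload 4.2 kg.
Tool frame: the origin (TCP) lies midway between the tips of the shut fingers; the grasp point (between the pads) lies ctrl.tcp_to_grasp behind it (ctrl.tcp_to_grasp is the distance from the TCP to the grasp point, in m); z points along the fingers, y is the line along which they close (so a half turn about z gives the same grasp; the last joint's range is limited). The gripper opens to 91 mm and grips with 3 to 60 N. Pads are 32 mm wide; open, the fingers measure 118 mm over their backs; the gripper's body (76 mm by 178 mm) begins 60 mm behind the grasp point.
Start: joints at [-1.144, 0.32, 1.565, -0, 1.257, -0.02], TCP at [0.248, -0.519, 0.214] pointing down, gripper open.
Joint ranges: [-3.11, 3.11], [-0.84, 2.01], [0.21, 2.61], [-1.34, 4.49], [0.05, 2.63], [-2.56, 2.56]. Speed limits (rad/s): [2.57, 2.57, 3.14, 3.14, 3.14, 3.14].

### API

Orientations are given as a rotation vector (axis times angle).
In Python, from workcell import readout, eyes, ctrl gives the robot as it stands.
- The arm moves only by the shell command python3 -m pendant 'ROWS'. ROWS is a JSON object of lists of equal length, an entry for each row: "travel": the shift along the tool's x, y, z in m, a list of three; "rot": the turn, a rotation vector about the tool's x, y, z in rad, a list of three; "jaw": the opening in per cent of the stroke, from 0 (shut) to 100 (fully open). A call has 1 to 8 rows; each row is the pose to reach, as a shift and turn from the pose commanded when the call began, along the tool's axes at that moment; what a row does not reach only later rows make up. A row lasts 1/8 s, in which the tool goes at most 62.5 mm and 10.7 degrees, less where a joint would pass 70% of its speed; a pose out of reach is approached as far as the arm can. A call with a gripper value outside its range is refused whole. The fingers move at their own pace and stop on an object; the grip force is fixed at half the most. Time passes only in rows, so rows that repeat a pose let the fingers close. It gives the time, the measured TCP pose, the force, the opening and the grip force at its end, in the units of the state.
- readout.read_state(): the state, without advancing time (a new reading comes with each control period).
- eyes.read_camera(name): name is "scene" or "side" or "wrist"; returns (picture, depth): 480x640x3 uint8, red, green, blue; 480x640 float32, m along the optical axis (not along the pixel's ray), 0 where there is no reading.
- eyes.camera_info(name): a dict with "fov_y" (degrees; the focal length in pixels is half the picture's height over the tangent of half this angle, whatever the lens; pixels are square), "cx", "cy" (the principal point, pixels), "extrinsics" (4x4, takes a point from world to camera coordinates). Camera axes: x right, y down, z forward; pixel columns grow to the right and rows downward; lengths in m; the calibration is good to about 2 mm. A picture is of the moment at which its call begins: read the wrist's pose just before it. camera_info takes no time and is no camera call; for the wrist camera it gives the pose at the moment of the call.
- ctrl.close_job(): hands the job in; it is judged then, once.
The state is a dict: "clock": time; "joint_pos": joint angles; "joint_vel": joint speeds; "joint_efforts": joint torques, N m; "eef_pos": TCP position; "tcp_rot": TCP orientation; "ft_force": force on the tool from outside, world axes, zero at the start; "wrist_torque": the same for the moment, N m; "opening": finger opening in m; "finger_force": force on a finger pad.
Only numpy, scipy, OpenCV 4.12 (cv2) and the standard library are available. Lean on these libraries where they do the work, as an engineer would, in place of code of your own. Each camera call takes 0.05 s, during which the arm holds its last target. There are 200 camera calls.

### The job

Open the small bench centrifuge so that its spun tubes can be taken out: press down the black latch tab at the middle of its front with the fingertips until the spring lifts the lid, then push the lid up and back until it leans open on its stop, past upright, and move the hand clear. Pick nothing up, do not touch the rotor under the lid or press the round run key beside the tab, and leave the centrifuge and the things round it standing where they are.

Things in the scene. Friction and masses are not known exactly. Their poses are not given: they have to be found in the camera images.
- centrifuge: small bench tube centrifuge, white case 216 x 160 x 98 mm, 2.6 kg, standing loose. Origin: on the bench surface at mid width; x points from its front to its back, y to its left, z up. Front face at x = -124 mm, back at +91. At x = -124 to -62 a low ledge, top at z = 68 mm, carries the latch tab in the middle, a display left, the round run key right; behind it lies the lid over the bowl
- tab_pad (a point): point to press: centre of the top of the black latch tab's pad, (-104, 0, 87) mm in the centrifuge's frame when up. The pad is 44 mm wide (y), from x = -120 to -74 mm. Behind it a 22 mm wide hook stands up to z = 116 mm at x = -75 to -64 mm and grips over a lip on the lid's front edge
- release_tab (a joint): latch tab, rad: 0 = up and latched, 0.24 = fully down. It tips about a pivot at (-71, 0, 84) mm of the centrifuge; at tab_pad full travel is 7.5 mm, 3 N to start, 6 N at the end, then a firm stop. The hook lets the lid go near 0.21; the tab springs back when released
- lid (a joint): lid hinge at the back, rad: 0 = shut (about 0.007 when latched), 1.85 = fully open on its stop, leaning 16 degrees back past upright. Unlatched, two sprung pins lift it to about 0.46, where it rests. Pushing further takes about 2 N at the front edge; left short of upright (1.57) it sinks back, past 1.65 it falls gently open by itself
- lid_hinge (a point): middle of the lid's hinge line, which runs along the centrifuge's y axis at (80, 0, 103) mm in the centrifuge's frame
- lid_edge (a point): middle of the lid's front lower edge, 142 mm from the hinge line. The grey lid is a plate 142 mm deep, 158 mm wide, 14 mm thick (underside 3 mm below the hinge line when shut) with a low round crown of 5 mm on top; a lip 30 mm wide sticks out 7 mm in front of this edge at the middle
- rotor: dark rotor with six tubes in the bowl, 92 mm wide, origin at the centre of its underside; its hub top is 87 mm above the bench, 13 mm under the shut lid. Must not be touched
- run_key (a joint): round grey run key, 20 mm wide, m: 0 = up, 0.004 = fully pressed (2 to 4 N). Must not be pressed
- run_key_top (a point): centre of the run key's top, at (-96, -52, 76) mm in the centrifuge's frame
- tin: bystander: lidded aluminium moisture tin, 66 mm wide, 40 mm high, left of the centrifuge; origin under its centre
- weight: bystander: brass weight, 35 mm wide, 48 mm high, left of the centrifuge; origin under its centre
- beaker: bystander: glass beaker, 74 mm wide, 92 mm high, right of the centrifuge; origin under its centre
- stopper: bystander: red rubber stopper, 34 mm wide, 28 mm high, right of the centrifuge; origin under its centre

How it is judged:
On the way, in this order (a step that is already met when the one before it is completed fails the run):
1. the latch tab is pressed down (value of joint release_tab above 0.12 rad).
2. the freed lid is lifted by its springs (value of joint lid above 0.35 rad), for 0.2 s.
3. the lid is pushed open past upright onto its stop (value of joint lid above 1.75 rad), for 0.2 s.
At the end, for the whole second after the job is handed in: The lid rests open on its stop (joint lid over 1.75 rad, at rest), the tab has sprung back up, the run key is up, the centrifuge stands level within 20 mm of its first place, and tin, weight, beaker and stopper stand upright within 20 mm of theirs (value of joint lid above 1.75 rad and velocity of joint lid between -0.1 and 0.1 rad/s and value of joint release_tab below 0.05 rad and value of joint run_key below 0.001 m and distance of each of centrifuge, tin, weight, beaker, stopper from where it was at the start of the episode below 0.02 m and angle between centrifuge's own z axis and vertical below 0.03 rad and angle between each of tin, weight, beaker, stopper's own z axis and vertical below 0.1 rad); the robot touches nothing.
It fails at once if the rotor or its tubes were touched (contact force between any of the fingers, the arm and rotor above 0.3 N).
It fails at once if the run key was pressed (value of joint run_key above 0.002 m).
It fails at once if the centrifuge was shoved, lifted or tipped (distance of centrifuge from where it was at the start of the episode above 0.025 m or height (world z) of centrifuge above 0.01 m or angle between centrifuge's own z axis and vertical above 0.08 rad).
It fails at once if a bystander was picked up or knocked away (distance of any of tin, weight, beaker, stopper from where it was at the start of the episode above 0.025 m).
It also fails if it takes over 48 s, if anything falls off the work surface, if the arm or the gripper's body presses on something with over 40 N, if the wrist force passes 120 N, or if a joint passes its speed limit or range.

## Working session

There is one attempt and no reset: what is moved stays moved. The work goes in short steps, Python scripts to look and compute and a shell command to move; the robot and the scene stay as the last step left them, time stands still between calls to the robot, and variables do not carry over. Pictures are saved under pics/ and viewed, at most 10 in all, crops included, and the job is handed in when it is done.

```bash
mkdir -p pics; ls; cat > h.py <<'E'
import numpy as np, cv2
from workcell import readout, eyes, ctrl
from scipy.spatial.transform import Rotation as R
def K(n):
    i=eyes.camera_info(n); return 240/np.tan(np.radians(i['fov_y'])/2),i['cx'],i['cy'],np.array(i['extrinsics'])
def cloud(n,depth):
    f,cx,cy,E=K(n); v,u=np.mgrid[:480,:640]
    P=np.stack([(u-cx)/f*depth,(v-cy)/f*depth,depth],-1)
    return (P-E[:3,3])@E[:3,:3]
def proj(n,p):
    f,cx,cy,E=K(n); q=E[:3,:3]@np.array(p)+E[:3,3]; return q[0]/q[2]*f+cx,q[1]/q[2]*f+cy
E
python3 - <<'E'
from h import *
s=readout.read_state(); print(s['eef_pos'],s['tcp_rot'],s['clock'],ctrl.tcp_to_grasp)
for n in ['scene','side']:
    im,d=eyes.read_camera(n); np.savez(n+'.npz',im=im,d=d); cv2.imwrite(f'pics/{n}.png',im[:,:,::-1]); i=eyes.camera_info(n); print(n,i)
E
```

```text
pics
[ 0.24822124 -0.51811841  0.21313946] [-3.06188928e+00 -6.95613733e-01  5.85142316e-04] 0.0 0.0188
scene {'fov_y': 49.3528396728169, 'cx': 318.90264812311074, 'cy': 243.59995916294432, 'extrinsics': array([[ 0.88121689, -0.47247658,  0.01492226, -0.43568581],
       [-0.24349385, -0.48074557, -0.84237429,  0.23365484],
       [ 0.40517593,  0.73868098, -0.53868626,  0.7431517 ],
       [ 0.        ,  0.        ,  0.        ,  1.        ]])}
side {'fov_y': 56.56251591946014, 'cx': 317.22485974383096, 'cy': 241.48096251423732, 'extrinsics': array([[-0.55432084, -0.83229368, -0.00395438,  0.37526151],
       [-0.69202325,  0.46352779, -0.5533948 ,  0.3670455 ],
       [ 0.46241996, -0.30402175, -0.83290969,  0.70257057],
       [ 0.        ,  0.        ,  0.        ,  1.        ]])}
```

View pics/scene.png

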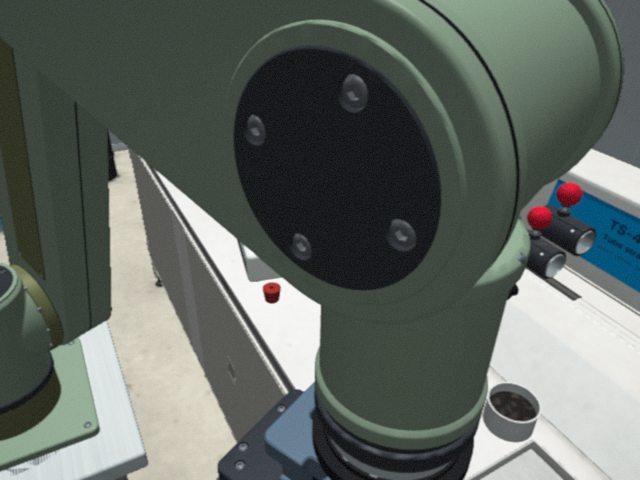

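View pics/side.png

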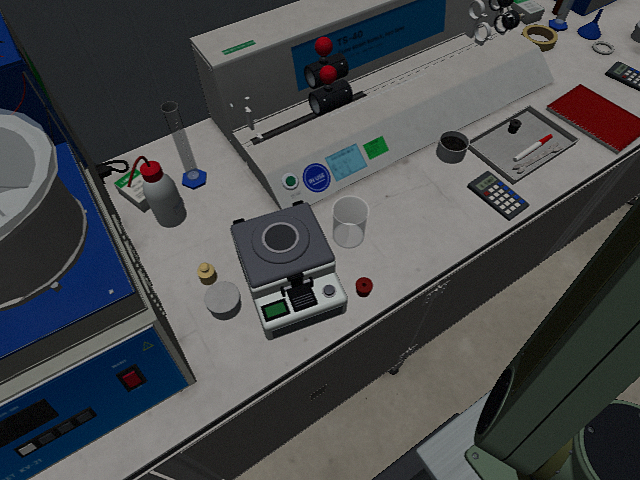

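The side view shows the centrifuge: lid about (232–334, 203–293), pad near (301,297), display (275,310), run key (329,291). The beaker is at (350,222), stopper (364,287), tin (222,300) and weight (206,273). The arm blocks the scene view.

```bash
python3 - <<'E'
from h import *
z=np.load('side.npz'); im,d=z['im'],z['d']; C=cloud('side',d)
for n,(u,v) in dict(crown=(280,238),lidL=(245,240),lidfrontR=(325,260),lidfrontL=(255,286),lidbackR=(305,210),lidbackL=(238,225),pad=(301,297),disp=(275,310),key=(329,291),beak=(350,205),stop=(364,283),tin=(222,297),wt=(206,268),bench=(390,300),bench2=(180,330)).items(): print(n,C[v,u].round(4))
# ledge white top
hsv=cv2.cvtColor(im,cv2.COLOR_RGB2HSV)
roi=np.zeros((480,640),bool); roi[190:340,220:352]=1
X=C
lid=roi&(X[...,2]>.108)&(X[...,2]<.118)&(d>0)
P=X[lid]; print('lid n',len(P)); r=cv2.minAreaRect((P[:,:2]*1000).astype(np.float32)); print(r,cv2.boxPoints(r))
led=roi&(abs(X[...,2]-.068)<.006)&(d>0); P=X[led]; r=cv2.minAreaRect((P[:,:2]*1000).astype(np.float32)); print('ledge',len(P),r,cv2.boxPoints(r))
k=roi&(X[...,2]>.073)&(X[...,2]<.079)&(np.mgrid[:480,:640][1]>318); print('key',np.median(X[k],0),k.sum())
pd=roi&(X[...,2]>.081)&(X[...,2]<.092)&(im.max(-1)<70);P=X[pd];r=cv2.minAreaRect((P[:,:2]*1000).astype(np.float32)); print('pad',len(P),r,cv2.boxPoints(r),np.median(P,0))
E
```

```text
crown [0.5522 0.1635 0.1211]
lidL [0.5875 0.2171 0.1153]
lidfrontR [0.472  0.1195 0.1139]
lidfrontL [0.4971 0.2474 0.1109]
lidbackR [0.5842 0.0892 0.1157]
lidbackL [0.6251 0.2116 0.1143]
pad [0.4456 0.1877 0.0882]
disp [0.4576 0.235  0.0702]
key [0.4341 0.136  0.0739]
beak [ 0.577  -0.0149  0.0651]
stop [0.4306 0.0552 0.0259]
tin [0.5491 0.2986 0.0394]
wt [0.6179 0.2965 0.0466]
bench [0.382  0.0258 0.0007]
bench2 [0.5529 0.3927 0.    ]
lid n 3966
((547.917236328125, 163.09779357910156), (158.00759887695312, 163.33949279785156), 77.75019836425781) [[451.3444   103.22098 ]
 [610.96497   68.564545]
 [644.4901   222.97461 ]
 [484.8695   257.63104 ]]
ledge 2230 ((508.59283447265625, 125.76264190673828), (250.72666931152344, 199.21231079101562), 78.13494110107422) [[385.33917   23.55751 ]
 [580.2952   -17.402016]
 [631.8465   227.96777 ]
 [436.89044  268.9273  ]]
key [0.46575434 0.12455036 0.07564078] 180
pad 856 ((510.0523681640625, 206.9408416748047), (199.81068420410156, 106.47630310058594), 39.05509567260742) [[398.9282  185.33533]
 [466.01547 102.65216]
 [621.1765  228.54636]
 [554.08923 311.22952]] [0.45870072 0.18725754 0.08664008]
```

```bash
python3 - <<'E'
import cv2
im=cv2.imread('pics/side.png')[185:345,190:380]; cv2.imwrite('pics/crop.png',cv2.resize(im,None,fx=3.7,fy=3.7,interpolation=2))
E
```

```text
(no output)
```

View pics/crop.png

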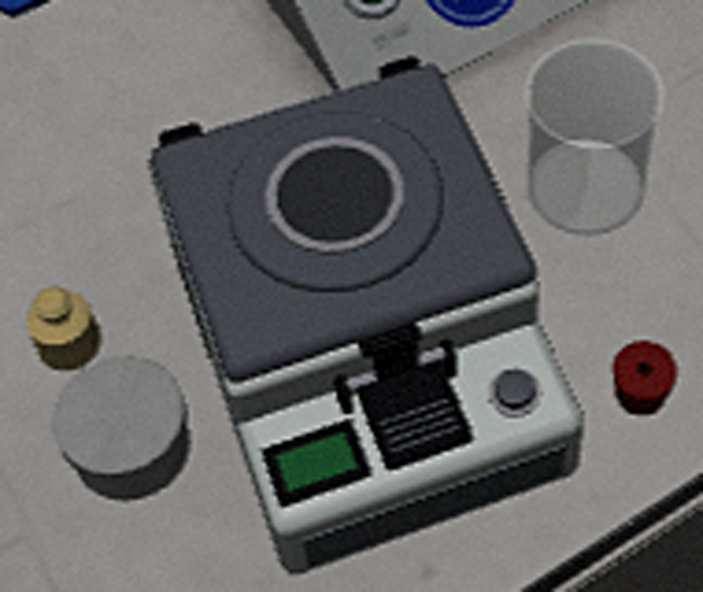

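Origin is about (0.540, 0.166) with yaw −12.2°. The key, the pad and the lid rectangle (158 × 163 mm including hook) agree within 2 mm. Next I work out the approach.

```bash
cat >> h.py <<'E'
O=np.array([.540,.166,0]); YAW=np.radians(-12.25); RC=R.from_euler('z',YAW)
def c2w(p): return O+RC.apply(p)
def w2c(p): return RC.inv().apply(np.array(p)-O)
def tool(tilt,yaw=YAW):  # z along fingers, tilt 0=down, +90=pointing along +x of centrifuge; tool x = -cent x when down
    t=np.radians(tilt); z=np.array([np.sin(t),0,-np.cos(t)]); x=np.array([-np.cos(t),0,-np.sin(t)]); y=np.cross(z,x)
    return R.from_euler('z',yaw)*R.from_matrix(np.c_[x,y,z])
def go(pw,rot):
    s=readout.read_state(); r=R.from_rotvec(s['tcp_rot'])
    print('travel',r.inv().apply(np.array(pw)-s['eef_pos']).round(4),'rot',(r.inv()*rot).as_rotvec().round(3))
def st():
    s=readout.read_state(); r=R.from_rotvec(s['tcp_rot']); z=RC.inv().apply(r.as_matrix()[:,2])
    print('t',s['clock'],'cent',(w2c(s['eef_pos'])*1000).round(1),'toolz',z.round(3),'toolx',RC.inv().apply(r.as_matrix()[:,0]).round(3),'F',RC.inv().apply(s['ft_force']).round(2),'j',np.round(s['joint_pos'],2),'open',s['opening'])
E
python3 - <<'E'
from h import *
st(); go([.40,-.17,.26],tool(0,YAW-np.radians(71))); 
E
```

```text
t 0.1 cent [-139.9 -730.5  213.2] toolz [-0.001  0.001 -1.   ] toolx [0.79  0.614 0.   ] F [-0.12 -0.21 -0.05] j [-1.14  0.32  1.57  0.    1.26 -0.02] open 0.09127772231810537
travel [ 0.2873 -0.2485 -0.0464] rot [-1.000e-03 -1.000e-03 -1.242e+00]
```

```bash
python3 -m pendant '{"travel":[[0.03,-0.025,-0.02],[0.07,-0.06,-0.04],[0.11,-0.1,-0.046],[0.155,-0.135,-0.046],[0.2,-0.17,-0.046],[0.24,-0.21,-0.046],[0.27,-0.235,-0.046],[0.287,-0.248,-0.046]],"rot":[[0,0,-0.15],[0,0,-0.31],[0,0,-0.47],[0,0,-0.63],[0,0,-0.79],[0,0,-0.95],[0,0,-1.1],[0,0,-1.24]],"jaw":[0,0,0,0,0,0,0,0]}'; python3 - <<'E'
from h import *
st(); go(c2w([-.112,0,.16]),tool(0))
E
```

```text
clock: 1.1
eef_pos: [0.4003, -0.1689, 0.2597]
tcp_rot: [-2.08, -2.353, -0.0]
ft_force: [-1.1, -0.2, -0.1]
opening: 0.014
finger_force: 0.0
t 1.1 cent [ -65.4 -356.9  259.7] toolz [-0.  0. -1.] toolx [-0.33   0.944  0.   ] F [-1.06 -0.43 -0.14] j [-0.43  0.07  1.77  0.    1.3  -0.55] open 0.013958993385700285
travel [0.3523 0.074  0.0999] rot [-0.000e+00 -1.000e-03 -1.234e+00]
```

```bash
python3 -m pendant '{"travel":[[0.04,0.008,0],[0.09,0.019,0],[0.14,0.029,0],[0.19,0.04,0.01],[0.24,0.05,0.03],[0.29,0.061,0.05],[0.33,0.07,0.08],[0.352,0.074,0.1]],"rot":[[0,0,-0.14],[0,0,-0.3],[0,0,-0.46],[0,0,-0.62],[0,0,-0.78],[0,0,-0.94],[0,0,-1.1],[0,0,-1.234]],"jaw":[0,0,0,0,0,0,0,0]}'; python3 - <<'E'
from h import *
st(); go(c2w([-.112,0,.1]),tool(0))
for n in ['wrist','scene','side']:
    im,d=eyes.read_camera(n); np.savez(n+'1.npz',im=im,d=d); cv2.imwrite(f'pics/{n}1.png',im[:,:,::-1])
    print(n,proj(n,c2w([-.097,0,.087])),proj(n,c2w([-.096,-.052,.076])))
E
```

```text
clock: 2.1
eef_pos: [0.4321, 0.189, 0.1583]
tcp_rot: [-0.336, -3.122, 0.001]
ft_force: [0.3, -1.2, -0.2]
opening: 0.0005
finger_force: 0.0
t 2.1 cent [-110.3   -0.4  158.3] toolz [-0.002 -0.001 -1.   ] toolx [-1.     0.     0.002] F [ 0.5  -1.08 -0.19] j [ 0.39  0.21  1.88  0.    1.06 -0.97] open 0.0005155748236994684
travel [0.0016 0.0005 0.0583] rot [-0.001 -0.002 -0.   ]
wrist (np.float64(325.82672378229614), np.float64(280.2030375923979)) (np.float64(244.45782216903274), np.float64(275.50057053940736))
scene (np.float64(251.8538216425618), np.float64(224.17006071994376)) (np.float64(257.44937244593797), np.float64(242.80513751212598))
side (np.float64(301.67662873914804), np.float64(297.1743208077784)) (np.float64(328.90413316087626), np.float64(289.8593954631996))
```

View pics/side1.png

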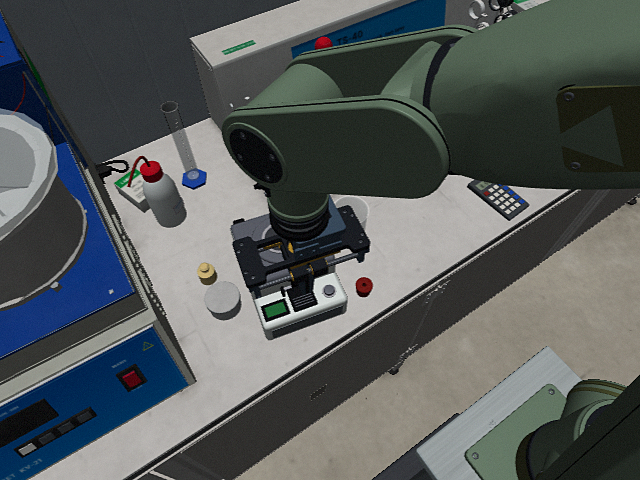

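View pics/wrist1.png

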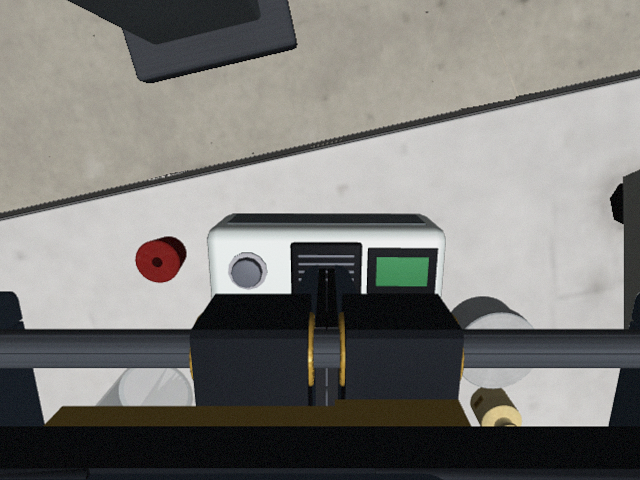

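The wrist view is centred: pad spans columns 291–361, key at (247,270), against a prediction of (326,·) for the pad and (244,275) for the key. The side view confirms the same. I'll descend now.

```bash
python3 -m pendant '{"travel":[[0.004,0,0.015],[0.004,0,0.035],[0.004,0,0.055],[0.004,0,0.065],[0.004,0,0.066]],"rot":[[0,0,0],[0,0,0],[0,0,0],[0,0,0],[0,0,0]],"jaw":[0,0,0,0,0]}'; python3 - <<'E'
from h import *
st()
E
```

```text
clock: 2.88
eef_pos: [0.4291, 0.1875, 0.0941]
tcp_rot: [0.349, 3.122, -0.0]
ft_force: [0.5, -0.1, 1.0]
opening: 0.0003
finger_force: 0.0
t 2.875 cent [-112.9   -2.5   94.1] toolz [ 0. -0. -1.] toolx [-1.     0.009 -0.   ] F [ 0.51 -0.03  0.97] j [ 0.39  0.27  1.98 -0.    0.89 -0.96] open 0.00026117065400663587
```

```bash
python3 -m pendant '{"travel":[[0,0,0.004],[0,0,0.007],[0,0,0.009],[0,0,0.011],[0,0,0.012],[0,0,0.012]],"rot":[[0,0,0],[0,0,0],[0,0,0],[0,0,0],[0,0,0],[0,0,0]],"jaw":[0,0,0,0,0,0]}'; python3 - <<'E'
from h import *
st()
E
```

```text
clock: 3.62
eef_pos: [0.4293, 0.1883, 0.0824]
tcp_rot: [0.346, 3.122, 0.0]
ft_force: [-1.3, -0.2, 5.8]
opening: 0.0004
finger_force: 2.7
t 3.625 cent [-112.9   -1.7   82.4] toolz [ 0.001  0.    -1.   ] toolx [-1.     0.007 -0.001] F [-1.23 -0.45  5.8 ] j [ 0.39  0.29  1.99 -0.    0.86 -0.96] open 0.0004183933587106626
```

```bash
python3 -m pendant '{"travel":[[0,0,0.001],[0,0,0.0015],[0,0,0.002],[0,0,0.002],[0,0,0.002],[0,0,0.002]],"rot":[[0,0,0],[0,0,0],[0,0,0],[0,0,0],[0,0,0],[0,0,0]],"jaw":[0,0,0,0,0,0]}'; python3 - <<'E'
from h import *
st()
im,d=eyes.read_camera('side'); cv2.imwrite('pics/s2.png',im[:,:,::-1])
C=cloud('side',d); v=(C[...,2]>.09)&(C[...,2]<.25); P=w2c(C[v]); 
L=P[(abs(P[:,1])>.05)&(abs(P[:,1])<.077)&(P[:,0]<.08)&(P[:,0]>-.07)]; print(len(L)); 
for a in range(-70,80,15): q=L[(L[:,0]*1000>a)&(L[:,0]*1000<a+15)]; print(a,len(q),np.median(q[:,2]) if len(q) else '')
E
```

```text
clock: 4.38
eef_pos: [0.4295, 0.1883, 0.0806]
tcp_rot: [0.346, 3.121, 0.001]
ft_force: [-0.8, -1.7, 7.2]
opening: 0.0007
finger_force: 3.3
t 4.375 cent [-112.7   -1.7   80.6] toolz [ 0.001  0.001 -1.   ] toolx [-1.     0.007 -0.001] F [-0.41 -1.8   7.19] j [ 0.39  0.29  1.99 -0.    0.86 -0.96] open 0.0007102362888438601
769
-70 0 
-55 76 0.16942834808135399
-40 104 0.17206393966707537
-25 101 0.16374791927242985
-10 138 0.15403575149260698
5 79 0.14940839534731717
20 75 0.1423418303420195
35 69 0.1351201783286476
50 65 0.12713044000057394
65 62 0.11924539822507843
```

The lid has sprung up: surface z runs from 0.119 at the hinge to 0.172 at the front, about 0.46 rad. Next I back off and tilt the tool.

```bash
python3 -m pendant '{"travel":[[0,0,-0.006],[0.005,0,-0.02],[0.03,0,-0.05],[0.045,0,-0.09],[0.05,0,-0.13],[0.05,0,-0.15],[0.05,0,-0.16],[0.05,0,-0.16]],"rot":[[0,0,0],[0,0,0],[0,0,0],[0,0,0],[0,0,0],[0,0,0],[0,0,0],[0,0,0]],"jaw":[0,0,0,0,0,0,0,0]}'; python3 - <<'E'
from h import *
st()
go(c2w([-.13,0,.22]),tool(50))
E
```

```text
clock: 5.42
eef_pos: [0.3801, 0.1991, 0.2401]
tcp_rot: [0.346, 3.122, 0.0]
ft_force: [-0.5, -0.4, -0.1]
opening: 0.0007
finger_force: 0.0
t 5.425 cent [-163.3   -1.5  240.1] toolz [ 0.  0. -1.] toolx [-1.     0.007 -0.   ] F [-0.45 -0.5  -0.1 ] j [ 0.46  0.07  1.82  0.    1.25 -0.89] open 0.0007230544201287548
travel [-0.0333  0.0018  0.0201] rot [-0.003 -0.872 -0.007]
```

```bash
python3 -m pendant '{"travel":[[-0.005,0,0],[-0.01,0,0.005],[-0.018,0,0.01],[-0.025,0.001,0.015],[-0.03,0.0015,0.018],[-0.033,0.0018,0.02],[-0.033,0.0018,0.02],[-0.033,0.0018,0.02]],"rot":[[0,-0.1,0],[0,-0.25,0],[0,-0.4,0],[-0.001,-0.56,-0.003],[-0.002,-0.7,-0.005],[-0.003,-0.82,-0.007],[-0.003,-0.872,-0.007],[-0.003,-0.872,-0.007]],"jaw":[0,0,0,0,0,0,0,0]}'; python3 - <<'E'
from h import *
st()
go(c2w([-.085,0,.145]),tool(50))
go(c2w([-.085,0,.145]),tool(60))
E
```

```text
clock: 6.42
eef_pos: [0.4116, 0.1932, 0.2179]
tcp_rot: [0.238, 2.263, -0.117]
ft_force: [0.4, 0.8, -0.0]
opening: 0.0004
finger_force: 0.0
t 6.425 cent [-131.3   -0.6  217.9] toolz [ 0.764 -0.001 -0.645] toolx [-0.645 -0.005 -0.764] F [ 0.25  0.87 -0.02] j [ 0.96  0.    2.3  -1.19  0.86  0.44] open 0.00037614985329000164
travel [0.0258 0.0009 0.0824] rot [-0.001 -0.003  0.005]
travel [0.0258 0.0009 0.0824] rot [-0.001 -0.178  0.005]
```

```bash
python3 - <<'E'
from h import *
s=readout.read_state();r=R.from_rotvec(s['tcp_rot'])
for p in [(-.12,0,.18),(-.1,0,.143),(-.075,0,.139),(-.051,0,.138)]: print(r.inv().apply(c2w(p)-s['eef_pos']).round(4))
E
```

```text
[0.0216 0.0008 0.033 ]
[0.037  0.0009 0.0722]
[0.0239 0.0009 0.0939]
[0.0092 0.0009 0.1129]
```

```bash
python3 -m pendant '{"travel":[[0.012,0.001,0.016],[0.022,0.001,0.033],[0.03,0.001,0.053],[0.037,0.001,0.072],[0.033,0.001,0.082],[0.024,0.001,0.094],[0.024,0.001,0.094]],"rot":[[0,0,0],[0,0,0],[0,0,0],[0,0,0],[0,0,0],[0,0,0],[0,0,0]],"jaw":[0,0,0,0,0,0,0]}'; python3 - <<'E'
from h import *
st()
im,d=eyes.read_camera('side'); cv2.imwrite('pics/s3.png',im[:,:,::-1])
s=readout.read_state();r=R.from_rotvec(s['tcp_rot'])
for p in [(-.062,0,.138),(-.051,0,.138)]: print(r.inv().apply(c2w(p)-s['eef_pos']).round(4))
E
```

```text
clock: 7.3
eef_pos: [0.4626, 0.1931, 0.1652]
tcp_rot: [0.26, 2.291, -0.134]
ft_force: [-0.5, -0.0, -1.0]
opening: 0.0003
finger_force: 0.0
t 7.3 cent [-81.3  10.1 165.2] toolz [ 0.744 -0.022 -0.668] toolx [-0.668  0.002 -0.744] F [-0.47 -0.15 -1.  ] j [ 0.82  0.15  2.3  -1.34  0.73  0.56] open 0.00034761933794109337
[ 0.0065 -0.009   0.033 ]
[-0.0008 -0.0088  0.0412]
```

View pics/s3.png

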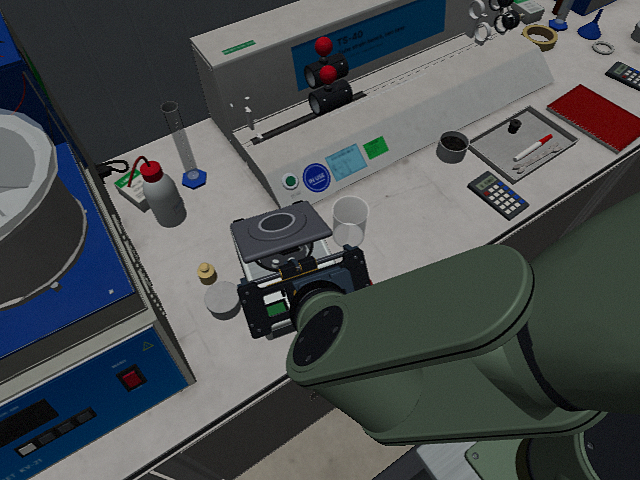

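The last move stopped because joint 4 reached its limit at −1.34. The tip is still clear, and the lid stands raised at about (282,225). I'll use less tilt, 30°, with the heading closer to the arm's radial direction.

```bash
python3 - <<'E'
from h import *
go(c2w([-.12,0,.19]),tool(30,0.0))
E
```

```text
travel [ 0.0066 -0.0107 -0.0449] rot [-0.157  0.313 -0.172]
```

```bash
python3 -m pendant '{"travel":[[0.002,-0.002,-0.02],[0.004,-0.004,-0.045],[0.006,-0.008,-0.045],[0.007,-0.011,-0.045],[0.007,-0.011,-0.045],[0.007,-0.011,-0.045]],"rot":[[-0.02,0.05,-0.02],[-0.06,0.13,-0.07],[-0.11,0.22,-0.12],[-0.157,0.313,-0.172],[-0.157,0.313,-0.172],[-0.157,0.313,-0.172]],"jaw":[0,0,0,0,0,0]}'; python3 - <<'E'
from h import *
st(); go(c2w([-.12,0,.16]),tool(30,0.0)); go(c2w([-.085,0,.138]),tool(30,0.0))
E
```

```text
clock: 8.1
eef_pos: [0.4219, 0.1909, 0.1899]
tcp_rot: [0.001, 2.618, -0.0]
ft_force: [0.3, 0.6, 1.1]
opening: 0.0004
finger_force: 0.0
t 8.1 cent [-120.7   -0.7  189.9] toolz [ 0.489  0.106 -0.866] toolx [-0.846 -0.183 -0.5  ] F [0.18 0.69 1.06] j [ 0.61 -0.03  2.18 -0.52  0.61 -0.59] open 0.0004102396342921886
travel [0.0142 0.0006 0.0263] rot [-0.    -0.    -0.001]
travel [-0.0044 -0.0068  0.0624] rot [-0.    -0.    -0.001]
```

```bash
python3 -m pendant '{"travel":[[0.006,0,0.012],[0.012,0,0.024],[0.01,-0.003,0.038],[0.003,-0.005,0.05],[-0.004,-0.007,0.062],[-0.004,-0.007,0.062]],"rot":[[0,0,0],[0,0,0],[0,0,0],[0,0,0],[0,0,0],[0,0,0]],"jaw":[0,0,0,0,0,0]}'; python3 - <<'E'
from h import *
st(); go(c2w([-.055,0,.136]),tool(30,0.0))
E
```

```text
clock: 8.85
eef_pos: [0.4568, 0.1842, 0.1369]
tcp_rot: [-0.001, 2.62, -0.002]
ft_force: [0.1, -0.4, -0.5]
opening: 0.0004
finger_force: 0.0
t 8.85 cent [-8.510e+01  1.000e-01  1.369e+02] toolz [ 0.487  0.105 -0.867] toolx [-0.847 -0.185 -0.498] F [ 0.14 -0.34 -0.5 ] j [ 0.53  0.09  2.23 -0.63  0.44 -0.51] open 0.0003870541577809693
travel [-0.0251 -0.0065  0.0154] rot [-0.001 -0.002  0.001]
```

```bash
python3 -m pendant '{"travel":[[-0.006,-0.001,0.003],[-0.012,-0.003,0.007],[-0.018,-0.005,0.011],[-0.025,-0.0065,0.0154],[-0.025,-0.0065,0.0154]],"rot":[[0,0,0],[0,0,0],[0,0,0],[0,0,0],[0,0,0]],"jaw":[0,0,0,0,0]}'; python3 - <<'E'
from h import *
st()
s=readout.read_state();r=R.from_rotvec(s['tcp_rot'])
for p in [(-44.4,154.5),(-25.2,177.3),(4.5,199.6),(27,209.7),(51,215),(70,216),(88,214)]: print(r.inv().apply(c2w([p[0]/1000,0,p[1]/1000])-s['eef_pos']).round(4))
im,d=eyes.read_camera('side'); cv2.imwrite('pics/s4.png',im[150:350,180:440,::-1])
E
```

```text
clock: 9.48
eef_pos: [0.4859, 0.1776, 0.1365]
tcp_rot: [-0.001, 2.62, -0.001]
ft_force: [-0.6, 0.3, -0.6]
opening: 0.0005
finger_force: 0.4
t 9.475 cent [-5.530e+01 -1.000e-01  1.365e+02] toolz [ 0.487  0.105 -0.867] toolx [-0.847 -0.185 -0.499] F [-0.62  0.19 -0.64] j [ 0.48  0.13  2.19 -0.59  0.42 -0.6 ] open 0.0005035711258681101
[-0.0183 -0.0022 -0.0102]
[-0.0459 -0.0063 -0.0207]
[-0.0822 -0.0127 -0.0255]
[-0.1062 -0.0175 -0.0233]
[-0.1292 -0.0226 -0.0162]
[-0.1458 -0.0266 -0.0078]
[-0.1601 -0.0304  0.0027]
```

View pics/s4.png

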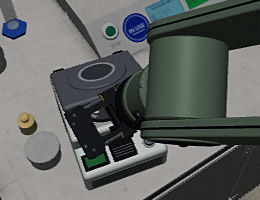

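The lid is up and the fingers are in front of and under its edge, with light contact. I'll push along the arc.

```bash
python3 -m pendant '{"travel":[[-0.009,-0.001,-0.005],[-0.018,-0.002,-0.01],[-0.027,-0.0035,-0.014],[-0.036,-0.005,-0.017],[-0.046,-0.0063,-0.021],[-0.058,-0.008,-0.023],[-0.07,-0.01,-0.025],[-0.082,-0.0127,-0.0255]],"rot":[[0,0,0],[0,0,0],[0,0,0],[0,0,0],[0,0,0],[0,0,0],[0,0,0],[0,0,0]],"jaw":[0,0,0,0,0,0,0,0]}'; python3 - <<'E'
from h import *
st()
s=readout.read_state();r=R.from_rotvec(s['tcp_rot'])
for p in [(15,205),(27,209.7),(39,213),(51,215),(61,216),(70,216),(80,215),(90,213.5)]: print(r.inv().apply(c2w([p[0]/1000,0,p[1]/1000])-s['eef_pos']).round(4))
im,d=eyes.read_camera('side'); cv2.imwrite('pics/s5.png',cv2.resize(im[130:350,180:440,::-1],None,fx=2,fy=2))
E
```

```text
clock: 10.52
eef_pos: [0.5445, 0.1655, 0.2002]
tcp_rot: [-0.003, 2.619, -0.0]
ft_force: [-0.1, 0.9, -0.7]
opening: 0.0007
finger_force: 0.4
t 10.525 cent [  4.5   0.4 200.2] toolz [ 0.488  0.106 -0.866] toolx [-0.846 -0.186 -0.499] F [-0.26  0.88 -0.67] j [ 0.39  0.11  2.   -0.36  0.57 -0.93] open 0.0006671628701292538
[-0.0112 -0.0027  0.001 ]
[-0.0237 -0.0052  0.0027]
[-0.0355 -0.0078  0.0057]
[-0.0467 -0.0104  0.0099]
[-0.0556 -0.0125  0.0139]
[-0.0633 -0.0144  0.0183]
[-0.0712 -0.0166  0.024 ]
[-0.0789 -0.0187  0.0302]
```

View pics/s5.png

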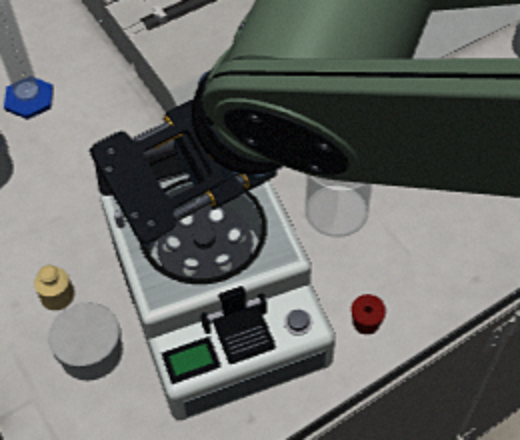

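The bowl is open and the lid is up behind the hand. The tab, key and bystanders are undisturbed, so I continue.

```bash
python3 -m pendant '{"travel":[[-0.011,-0.003,0.001],[-0.024,-0.005,0.003],[-0.035,-0.008,0.006],[-0.047,-0.01,0.01],[-0.056,-0.0125,0.014],[-0.063,-0.0145,0.018],[-0.071,-0.0166,0.024],[-0.079,-0.0187,0.03]],"rot":[[0,0,0],[0,0,0],[0,0,0],[0,0,0],[0,0,0],[0,0,0],[0,0,0],[0,0,0]],"jaw":[0,0,0,0,0,0,0,0]}'; python3 - <<'E'
from h import *
st()
s=readout.read_state();r=R.from_rotvec(s['tcp_rot'])
for p in [(60,225),(0,240),(-60,250),(-120,255)]: print(r.inv().apply(c2w([p[0]/1000,0,p[1]/1000])-s['eef_pos']).round(4))
E
```

```text
clock: 11.58
eef_pos: [0.628, 0.1467, 0.2131]
tcp_rot: [-0.002, 2.619, -0.001]
ft_force: [0.2, 0.4, -0.2]
opening: 0.0003
finger_force: 0.0
t 11.575 cent [ 9.010e+01 -2.000e-01  2.131e+02] toolz [ 0.488  0.106 -0.867] toolx [-0.846 -0.186 -0.499] F [ 0.11  0.48 -0.19] j [ 0.28  0.21  1.84 -0.25  0.6  -1.12] open 0.00028456778529825514
[ 0.0195  0.0066 -0.025 ]
[ 0.0628  0.0194 -0.0673]
[ 0.1086  0.0322 -0.1052]
[ 0.1569  0.045  -0.1388]
```

```bash
python3 -m pendant '{"travel":[[0,0,0.03],[0.008,0.003,0.018],[0.02,0.007,0.004],[0.04,0.012,-0.017],[0.065,0.02,-0.042],[0.1,0.03,-0.075],[0.13,0.038,-0.1],[0.157,0.045,-0.138]],"rot":[[0,0,0],[0,0,0],[0,0,0],[0,0,0],[0,0,0],[0,0,0],[0,0,0],[0,0,0]],"jaw":[0,0,0,0,0,0,0,0]}'; python3 - <<'E'
from h import *
st()
E
```

```text
clock: 12.58
eef_pos: [0.4203, 0.1911, 0.2547]
tcp_rot: [-0.002, 2.619, -0.001]
ft_force: [0.1, -0.5, 0.1]
opening: 0.0003
finger_force: 0.0
t 12.575 cent [-122.3   -0.9  254.7] toolz [ 0.488  0.106 -0.867] toolx [-0.847 -0.186 -0.499] F [ 0.2  -0.44  0.05] j [ 0.61 -0.1   2.06 -0.42  0.78 -0.72] open 0.00025580622176259805
```

```bash
python3 -m pendant '{"travel":[[0.02,0,-0.03],[0.03,0,-0.05],[0.03,0,-0.05],[0.03,0,-0.05]],"rot":[[0,0,0],[0,0,0],[0,0,0],[0,0,0]],"jaw":[0,0,0,0]}'; python3 - <<'E'
from h import *
st()
im,d=eyes.read_camera('side'); cv2.imwrite('pics/s6.png',cv2.resize(im[110:350,160:460,::-1],None,fx=2,fy=2))
a=np.load('side.npz'); C0=cloud('side',a['d']); C=cloud('side',d)
for n,(u,v) in dict(pad=(301,297),disp=(275,310),key=(329,291),stop=(364,283),tin=(222,297),wt=(206,268)).items(): print(n,(C[v,u]-C0[v,u]).round(4))
P=w2c(C.reshape(-1,3)); P=P[(P[:,2]>.13)&(P[:,2]<.26)&(abs(P[:,1])<.08)&(P[:,0]>.03)&(P[:,0]<.2)]
for z in range(130,260,20):
    q=P[abs(P[:,2]*1000-z-10)<10]; print(z,len(q),np.percentile(q[:,0],[5,50,95]).round(3) if len(q) else '')
E
```

```text
clock: 13.08
eef_pos: [0.3716, 0.1914, 0.2828]
tcp_rot: [-0.003, 2.619, -0.0]
ft_force: [0.9, -0.5, -0.7]
opening: 0.0003
finger_force: 0.0
t 13.075 cent [-170.   -10.9  282.8] toolz [ 0.488  0.106 -0.866] toolx [-0.846 -0.186 -0.5  ] F [ 1.   -0.28 -0.65] j [ 0.71 -0.19  2.06 -0.43  0.9  -0.66] open 0.0003120934518391961
pad [-0.1314  0.0716  0.2988]
disp [ 0.001  -0.0004 -0.0023]
key [-0.001   0.0007  0.0024]
stop [-0.1681  0.1722  0.4377]
tin [ 0.001  -0.0001 -0.0018]
wt [ 0.0003 -0.     -0.0004]
130 748 [0.086 0.09  0.093]
150 806 [0.092 0.096 0.099]
170 852 [0.098 0.101 0.105]
190 896 [0.104 0.107 0.111]
210 942 [0.109 0.113 0.116]
230 756 [0.115 0.119 0.125]
250 0
```

View pics/s6.png

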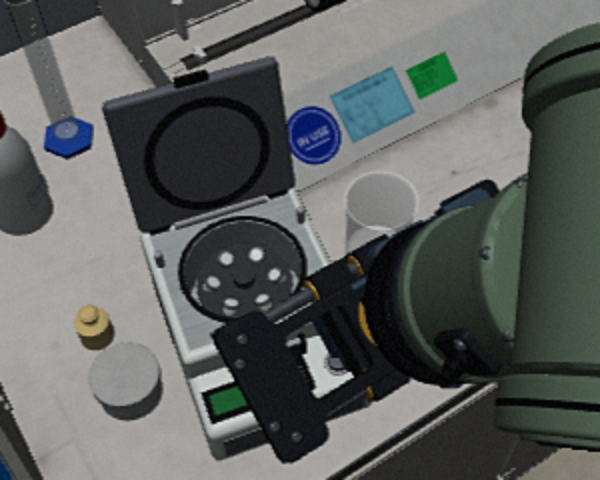

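The lid leans back 16° on its stop, from x 0.090 to 0.119 over 0.1 m of height. The case, display and bystanders that are visible have not moved, and the hand is clear. I'm handing the job in.

```bash
python3 -c "
from workcell import ctrl; print(ctrl.close_job())"
```

```text
the job is handed in; nothing more can be done
None
```

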